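# Exchange the loads of three model goods wagons

### The arm

A 6-joint arm with a two-finger parallel gripper is mounted at the origin on the work surface. World frame = base frame: x ahead of the robot, y to its left, z up, the work surface at z = 0. Lengths are in m, angles in rad, forces in N, time in s.
With the tool pointing down it reaches from about 0.375 to 0.9 m from the base axis. Payload 3.1 kg.
Tool frame: the origin (TCP) lies between the finger pads; the fingertips stand robot.finger_overhang ahead of it and the grasp point (between the pads) lies 3 mm ahead of it (robot.finger_overhang is the distance from the TCP to the fingertips, in m); z points along the fingers, y is the line along which they close (so a half turn about z gives the same grasp; the last joint's range is limited). The gripper opens to 87 mm and grips with 3 to 60 N. Pads are 19 mm wide; open, the fingers measure 117 mm over their backs; the gripper's body (75 mm by 190 mm) begins 51 mm behind the grasp point.
Start: joints at [-1.353, 0.527, 1.433, -0, 1.181, -0.178], TCP at [0.241, -0.577, 0.245] pointing down, gripper open.
Joint ranges: [-3.08, 3.08], [-0.75, 2.2], [0.22, 2.44], [-1.43, 4.57], [0, 2.65], [-2.85, 2.85]. Speed limits (rad/s): [2.79, 2.79, 3.14, 3.14, 3.14, 3.14].

### API

Orientations are given as a unit quaternion [x, y, z, w].
In Python, from rig import get_obs, vision, hand_in, nets, robot gives the robot as it stands.
- The arm moves only by the tool apply_moves, never from a script. Its argument "series" is a list of rows, each an object with "offset": the shift along the world's x, y, z in cm, a list of three; "rot": the turn, a rotation vector about the world's x, y, z in degrees, a list of three. A call has 1 to 20 rows; each row is the pose to reach, as a shift and turn from the pose commanded when the call began; what a row does not reach only later rows make up. A row lasts 1/10 s, in which the tool goes at most 50 mm and 8.59 degrees, less where a joint would pass 70% of its speed; a pose out of reach is approached as far as the arm can. A call with a gripper value outside its range is refused whole. "hand" is the opening, from 0 (shut) to 1 (fully open), set as the call begins (left out, the last holds). The fingers move at their own pace and stop on an object; "newtons" is the grip in N (left out, the last holds). Time passes only in rows, so rows that repeat a pose let the fingers close. It gives the time, the measured TCP pose, the force, the opening and the grip force at its end, in the units of the state.
- get_obs(): the state, without advancing time (a new reading comes with each control period).
- vision.camera(name): name is "scene" or "top" or "wrist"; returns the picture (400x640x3 uint8, red, green, blue); there is no depth.
- vision.calibration(name): a dict with "K" (3x3 intrinsics, pixels), "k1" (the pictures are not rectified: a ray, as slopes to the right and down, at radius r is drawn at 1 + k1 r^2 times it, then the intrinsics apply), "R" (3x3) and "t" (3): a world point X has camera coordinates R X + t. Camera axes: x right, y down, z forward; pixel columns grow to the right and rows downward; lengths in m; the calibration is good to about 2 mm. A picture is of the moment at which its call begins: read the wrist's pose just before it. calibration takes no time and is no camera call; for the wrist camera it gives the pose at the moment of the call.
- hand_in(): hands the job in; it is judged then, once.
Trained networks look in the newest picture that a camera, given by its name, has taken for a name from the list of things; names that differ only in an ending like _2 or _b are one class to them, and where a whole thing is asked for, a point or a joint stands for the part that bears it (a point fixed in the world has none). Each returns a list of dicts, best first, with "conf" (0 to 1); they miss things now and then, are a little off and sometimes report something else, mostly with a low value. They report only what shows in the picture. A call takes as long as a camera call.
- nets.search_frame(camera, query): "centre" ([x, y, z] in m, in world coordinates, good to about 4 mm: the middle of the surface that is visible of it).
- nets.spot_point(camera, query): "centre" ([x, y, z] in m, in world coordinates, good to about 4 mm: a listed point, or the origin of a listed thing).
The state is a dict: "time": time; "q": joint angles; "joint_velocities": joint speeds; "joint_torque": joint torques, N m; "position": TCP position; "tool_rot": TCP orientation; "ft_force": force on the tool from outside, world axes, zero at the start; "moment": the same for the moment, N m; "grip_width": finger opening in m; "grip_force": force on a finger pad.
Only numpy, scipy, OpenCV 4.12 (cv2) and the standard library are available. Lean on these libraries where they do the work, as an engineer would, in place of code of your own. Each camera call takes 0.05 s, during which the arm holds its last target. There are 200 camera calls.

### The job

The three loads are on the wrong wagons: put the steel coil on the wagon with the two end walls, the model car on the wagon with the loading ramp and the flanged pipe on the wagon with the four corner stakes. Each must stand upright in the middle of its deck, the car and the pipe straight along the wagon (either way round). The baseboard is freshly glued, so never set a load down on it or on the track: use the empty bare wagon as the free spot, and leave the glue jar, the screwdriver and the buffer stop alone.

Things in the scene. Friction and masses are not known exactly. Their poses are not given: they have to be found in the camera images.
- stake_wagon: Red model goods wagon, fixed on a short track. Flat deck 190 mm long (x axis) by 86 mm wide (y), its top 50 mm above the baseboard. Told by upright metal stakes, 9 mm square and 42 mm tall, at its four corners (86 mm along x and 38 mm along y from the centre). Origin on the baseboard, 50 mm under the deck centre; z up.
- endwall_wagon: Red model goods wagon, fixed on a short track. Flat deck 190 mm long (x axis) by 86 mm wide (y), its top 50 mm above the baseboard. Told by a low wooden wall, 36 mm tall and 6 mm thick, across the deck at each of its two ends (inner faces 88 mm from the centre). Origin on the baseboard, 50 mm under the deck centre; z up.
- ramp_wagon: Red model goods wagon, fixed on a short track. Flat deck 190 mm long (x axis) by 86 mm wide (y), its top 50 mm above the baseboard. Told by a sloping loading ramp about 55 mm long hanging down from its +x end, and a rail 5 mm tall and 4 mm wide along each side edge of the deck. Origin on the baseboard, 50 mm under the deck centre; z up.
- bare_wagon: Red model goods wagon, fixed on a short track. Flat deck 190 mm long (x axis) by 86 mm wide (y), its top 50 mm above the baseboard. Told by its deck being bare: no stakes, walls, ramp or rails; empty at the start. Origin on the baseboard, 50 mm under the deck centre; z up.
- coil: Model steel coil standing with its hole upward: a ring 62 mm in diameter with a 28 mm hole, from 8 to 48 mm above the underside, on two small wooden skids (46 mm long). Origin at the centre of the underside; z up. 0.2 to 0.4 kg. Starts on the stake wagon.
- car: Grey model car 118 mm long (its x axis), 50 mm wide (y), 40 mm tall: body sides flat from 6 to 26 mm above the underside, narrower cabin (42 mm wide) above; its wheels do not turn. Origin at the underside of the wheels, in the middle; z up. 0.11 to 0.22 kg. Starts on the end-wall wagon.
- pipe: Grey model pipe with a flange at each end, fixed on two wooden blocks (12 mm wide, 33 mm either side of the middle). Pipe 110 mm long (its x axis), 44 mm in diameter, its axis 32 mm above the underside; flanges 56 mm in diameter and 6 mm thick. Origin at the underside of the blocks, in the middle; z up. 0.14 to 0.28 kg. Starts on the ramp wagon.
- glue_jar: Bystander: jar of glue, 44 mm in diameter, 60 mm tall, beside the wagons. Origin at the centre of its underside.
- screwdriver: Bystander: screwdriver 170 mm long, lying on the baseboard beside the wagons. Origin about the middle of its underside.
- buffer_stop: Bystander: loose model buffer stop, 50 x 76 mm and 49 mm tall, on the baseboard beyond the wagons. Origin at the centre of its underside.

How it is judged:
At the end, for the whole second after the job is handed in: Coil on the end-wall wagon, car on the ramp wagon, pipe on the stake wagon: each centre within 15 mm of the deck centre, standing on the deck (-5 to +6 mm), upright within 0.1 rad, car and pipe within 0.2 rad of the wagon's length (either way round), all at rest (horizontal distance between coil and endwall_wagon below 0.015 m and z of coil in the frame of endwall_wagon between 0.045 and 0.056 m and angle between each of coil, car, pipe's own z axis and vertical below 0.1 rad and linear speed of each of coil, car, pipe below 0.02 m/s and angular speed of each of coil, car, pipe below 0.2 rad/s and horizontal distance between car and ramp_wagon below 0.015 m and z of car in the frame of ramp_wagon between 0.045 and 0.056 m and angle between the x axis of car and the x axis of ramp_wagon, either way round below 0.2 rad and horizontal distance between pipe and stake_wagon below 0.015 m and z of pipe in the frame of stake_wagon between 0.045 and 0.056 m and angle between the x axis of pipe and the x axis of stake_wagon, either way round below 0.2 rad); the robot touches nothing.
It fails at once if a load is put down on, or falls to, the baseboard or track (its origin below 35 mm) (height (world z) of any of coil, car, pipe below 0.035 m).
It fails at once if the glue jar, screwdriver or buffer stop is moved by more than 20 mm (distance of any of glue_jar, screwdriver, buffer_stop from where it was at the start of the episode above 0.02 m).
It also fails if it takes over 101 s, if anything falls off the work surface, if the arm or the gripper's body presses on something with over 40 N, if the wrist force passes 120 N, or if a joint passes its speed limit or range.

## Working session

There is one attempt and no reset: what is moved stays moved. The work goes in short steps, Python scripts to look and compute and a tool call to move; the robot and the scene stay as the last step left them, time stands still between calls to the robot, and variables do not carry over. Pictures are saved under pics/ and viewed, at most 14 in all, crops included, and the job is handed in when it is done.

Besides the shell and the picture viewer there is one more tool, called as name([rows], argument=value, ...), one row to a line, values as JSON. apply_moves: Moves the arm, as the interface text tells. Its arguments: {"type":"object","properties":{"series":{"type":"array"},"hand":{"type":"number"},"newtons":{"type":"number"}},"required":["series"]}

```bash
mkdir -p pics; python3 - <<'E'
from rig import get_obs, vision, nets, robot
import cv2
o=get_obs();print(o['time'],o['position'],o['tool_rot'],robot.finger_overhang)
for c in ['top','scene']:
    im=vision.camera(c);cv2.imwrite(f'pics/{c}0.png',im[:,:,::-1])
    for n in ['stake_wagon','endwall_wagon','ramp_wagon','bare_wagon','coil','car','pipe','glue_jar','screwdriver','buffer_stop']:
        r=nets.spot_point(c,n)[:2]
        print(c,n,[( [round(v,3) for v in d['centre']],round(d['conf'],2)) for d in r])
print(get_obs()['time'])
E
```

```text
0.0 [ 0.24083137 -0.5759798   0.24357995] [ 9.80480667e-01  1.96612542e-01 -2.59180870e-05 -1.08167225e-03] 0.022
top stake_wagon [([0.539, 0.309, 0.0], 0.72)]
top endwall_wagon [([0.519, 0.11, 0.003], 0.57)]
top ramp_wagon [([0.524, -0.303, 0.003], 0.71)]
top bare_wagon [([0.553, -0.096, 0.002], 0.75), ([0.528, 0.118, 0.051], 0.24)]
top coil [([0.55, 0.311, 0.05], 0.84)]
top car [([0.53, 0.117, 0.051], 0.62)]
top pipe []
top glue_jar [([0.484, -0.47, 0.0], 0.52)]
top screwdriver [([0.54, 0.477, -0.001], 0.73)]
top buffer_stop [([0.784, -0.077, 0.004], 0.65)]
scene stake_wagon [([0.543, 0.313, -0.004], 0.91), ([0.52, -0.301, -0.002], 0.67)]
scene endwall_wagon [([0.521, 0.11, 0.004], 0.62)]
scene ramp_wagon [([0.523, -0.301, 0.001], 0.68)]
scene bare_wagon [([0.555, -0.1, -0.003], 0.82), ([0.523, 0.108, 0.004], 0.47)]
scene coil [([0.55, 0.308, 0.05], 0.87)]
scene car [([0.524, 0.112, 0.049], 0.77)]
scene pipe [([0.534, -0.295, 0.051], 0.91)]
scene glue_jar [([0.481, -0.468, -0.0], 0.65)]
scene screwdriver [([0.547, 0.479, -0.002], 0.8)]
scene buffer_stop [([0.783, -0.084, 0.003], 0.59)]
1.1
```

View pics/top0.png

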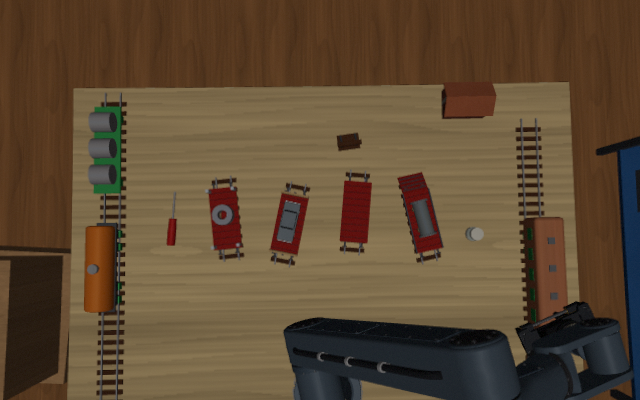

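View pics/scene0.png

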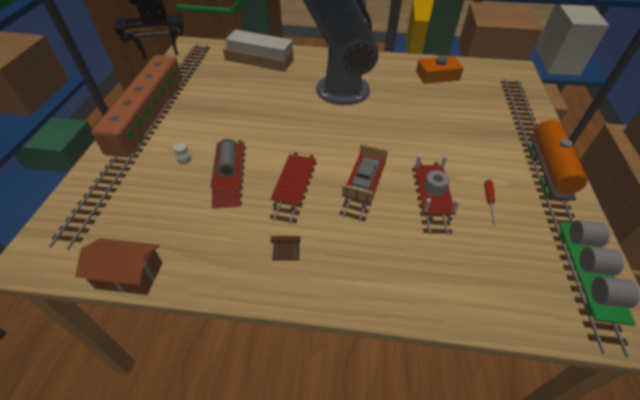

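The top view (image up = +x, left = +y) shows the following:

| Item | Pixel position |
|---|---|
| Coil on the stake wagon | (224,216) |
| Car on the end-wall wagon | (290,222) |
| Bare wagon | (356,212) |
| Pipe on the ramp wagon | (421,215) |
| Jar | (475,234) |
| Screwdriver | (172,220) |
| Buffer stop | (348,141) |

The nets agree with these. The scene view confirms the same identities. Next I'll measure the deck poses by segmenting the red areas.

```bash
cat > h.py <<'E'
import numpy as np, cv2
from rig import get_obs, vision, nets
def ray2plane(uv,c,z):
    """pixels -> world points on plane z (c: calibration dict)"""
    uv=np.asarray(uv,float).reshape(-1,1,2)
    n=cv2.undistortPoints(uv,np.array(c['K']),np.array([c['k1'],0,0,0.])).reshape(-1,2)
    R=np.array(c['R']);t=np.array(c['t']);C=-R.T@t
    d=np.c_[n,np.ones(len(n))]@R
    return C+d*((z-C[2])/d[:,2])[:,None]
def project(X,c):
    R=np.array(c['R']);t=np.array(c['t'])
    return cv2.projectPoints(np.asarray(X,float).reshape(-1,1,3),cv2.Rodrigues(R)[0],t,np.array(c['K']),np.array([c['k1'],0,0,0.]))[0].reshape(-1,2)
def redmask(im):
    h=cv2.cvtColor(im,cv2.COLOR_RGB2HSV)
    m=(((h[...,0]<6)|(h[...,0]>172))&(h[...,1]>150)&(h[...,2]>45)).astype(np.uint8)
    return m
def yaw():
    q=get_obs()['tool_rot'];return np.degrees(2*np.arctan2(q[1],q[0]))
E
python3 - <<'E'
from h import *
im=cv2.cvtColor(cv2.imread('pics/top0.png'),cv2.COLOR_BGR2RGB);c=vision.calibration('top')
m=redmask(im)
n,l,s,ce=cv2.connectedComponentsWithStats(m)
for i in range(1,n):
    if s[i,4]>300:
        v,u=np.nonzero(l==i)
        P=ray2plane(np.c_[u,v],c,.05)[:,:2]
        r=cv2.minAreaRect(P.astype(np.float32)*1000)
        print(s[i],ce[i].round(),r)
print(yaw())
E
```

```text
[ 398  173   44   80 1195] [420. 213.] ((553.182373046875, -299.3128662109375), (241.73329162597656, 80.34196472167969), 13.518138885498047)
[ 340  181   32   62 1640] [355. 211.] ((558.6561889648438, -97.54280090332031), (84.58199310302734, 187.9390106201172), 84.60511016845703)
[ 209  188   32   62 1192] [225. 219.] ((544.1875610351562, 307.4444274902344), (187.71725463867188, 83.69490051269531), 5.67222261428833)
[271 194  37  60 845] [290. 225.] ((524.4664306640625, 108.83834075927734), (84.55792999267578, 174.81329345703125), 77.98274230957031)
22.677452498747023
```

apply_moves([
  {"offset": [3,4,1],"rot": [0,0,-1]},
  {"offset": [6,7,2],"rot": [0,0,-3]},
  {"offset": [9,10.5,3],"rot": [0,0,-5]},
  {"offset": [12,14,4],"rot": [0,0,-7]},
  {"offset": [15,17.5,5],"rot": [0,0,-9]},
  {"offset": [18,21,6],"rot": [0,0,-9]},
  {"offset": [21,24.5,6],"rot": [0,0,-9]},
  {"offset": [24,27.5,6],"rot": [0,0,-9]},
  {"offset": [26,27.5,6],"rot": [0,0,-9]},
  {"offset": [26,27.5,6],"rot": [0,0,-9]},
  {"offset": [26,27.5,6],"rot": [0,0,-9]},
], hand=1, newtons=25)

```text
time: 2.2
position: [0.5008, -0.3015, 0.3044]
tool_rot: [0.993, 0.12, -0.0, -0.0]
ft_force: [-1.0, 0.7, 0.6]
grip_width: 0.0872
grip_force: 0.0
```

```bash
python3 - <<'E'
from h import *
c=vision.calibration('wrist');im=vision.camera('wrist');cv2.imwrite('pics/w1.png',im[:,:,::-1])
R=np.array(c['R']);t=np.array(c['t']);print(c['K'],c['k1'],-R.T@t,R.round(2).tolist())
np.save('w1.npy',c,allow_pickle=True)
o=get_obs();print(o['time'],o['position'],yaw())
E
```

```text
[[306.92034687   0.         327.24421718]
 [  0.         306.92034687 201.87268439]
 [  0.           0.           1.        ]] -0.05012321441628579 [ 0.57198919 -0.28368883  0.4442639 ] [[0.24, -0.97, 0.0], [-0.94, -0.23, 0.27], [-0.26, -0.06, -0.96]]
2.25 [ 0.5002228  -0.30182836  0.30429611] 13.659629017098842
```

View pics/w1.png

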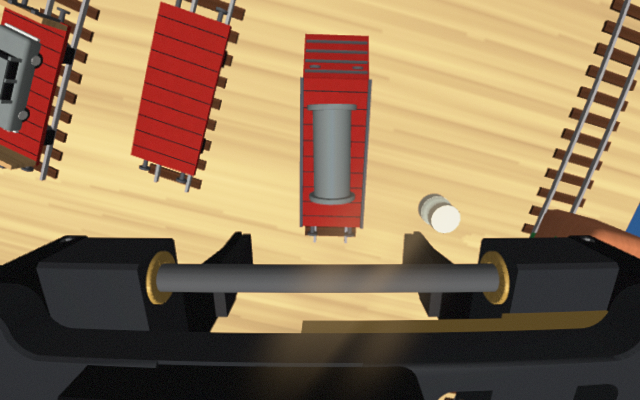

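The wrist view shows the ramp wagon at columns 301–370 with its near deck edge at row 227. The pipe axis is near column 332, with flanges at rows 106 and 200. The bare wagon is around (185,90). Next I'll look at the stake and end-wall wagons.

apply_moves([
  {"offset": [0,4.5,0],"rot": [0,0,-2]},
  {"offset": [-0.5,9,0],"rot": [0,0,-4]},
  {"offset": [-1,13.5,0],"rot": [0,0,-6]},
  {"offset": [-2,18,0],"rot": [0,0,-8]},
  {"offset": [-3,22.5,0],"rot": [0,0,-10]},
  {"offset": [-4,27,0],"rot": [0,0,-13]},
  {"offset": [-4,31.5,0],"rot": [0,0,-15]},
  {"offset": [-4,36,0],"rot": [0,0,-16]},
  {"offset": [-4,40.5,0],"rot": [0,0,-17]},
  {"offset": [-4,45,0],"rot": [0,0,-17]},
  {"offset": [-4,49.5,0],"rot": [0,0,-17]},
  {"offset": [-4,53,0],"rot": [0,0,-17]},
  {"offset": [-4,53,0],"rot": [0,0,-17]},
  {"offset": [-4,53,0],"rot": [0,0,-17]},
])

```text
time: 3.65
position: [0.4606, 0.2276, 0.3043]
tool_rot: [1.0, -0.029, -0.0, 0.001]
ft_force: [-0.1, -0.1, -0.0]
grip_width: 0.087
grip_force: 0.0
```

```bash
python3 - <<'E'
from h import *
c=vision.calibration('wrist');im=vision.camera('wrist');cv2.imwrite('pics/w2.png',im[:,:,::-1])
np.save('w2.npy',c,allow_pickle=True)
o=get_obs();print(o['time'],o['position'],yaw())
for k in (1,2):
    c=np.load(f'w{k}.npy',allow_pickle=True).item();im=cv2.imread(f'pics/w{k}.png')[:,:,::-1].copy()
    m=redmask(im);m[230:]=0
    n,l,s,ce=cv2.connectedComponentsWithStats(cv2.morphologyEx(m,cv2.MORPH_CLOSE,np.ones((5,5),np.uint8)))
    for i in range(1,n):
        if s[i,4]>1500:
            v,u=np.nonzero(l==i)
            P=ray2plane(np.c_[u,v],c,.05)[:,:2]
            print(k,s[i],cv2.minAreaRect(P.astype(np.float32)*1000))
    for n_ in ['coil','car','pipe','stake_wagon','endwall_wagon','ramp_wagon','bare_wagon']:
        if k==2: print(n_,[(np.round(d['centre'],4).tolist(),round(d['conf'],2)) for d in nets.spot_point('wrist',n_)[:2]])
E
```

```text
3.7 [0.46074396 0.22693647 0.30437749] -3.383787793724841
1 [  132     0    99   175 10914] ((556.80419921875, -97.63176727294922), (87.26313781738281, 191.20449829101562), 84.45568084716797)
1 [   0    8   71  158 4154] ((522.8722534179688, 108.26354217529297), (92.4241943359375, 187.9547576904297), 78.045654296875)
1 [ 303   34   66  193 7832] ((548.78173828125, -298.25390625), (238.68365478515625, 78.58514404296875), 12.564302444458008)
2 [  532     0    94   163 10201] ((558.15283203125, -93.86442565917969), (89.45124816894531, 192.0135040283203), 84.44444274902344)
2 [ 210   28   93  163 7499] ((542.7168579101562, 309.3273010253906), (189.5608367919922, 85.39906311035156), 5.639235019683838)
2 [ 372   40   96  153 4865] ((522.2152099609375, 111.39604187011719), (86.26294708251953, 175.927734375), 77.84638214111328)
coil [([0.5514, 0.3072, 0.0465], 0.8)]
car [([0.5314, 0.1155, 0.0504], 0.86), ([0.544, 0.4781, 0.0041], 0.2)]
pipe []
stake_wagon [([0.5417, 0.3102, -0.0026], 0.94)]
endwall_wagon [([0.525, 0.1116, 0.0028], 0.71)]
ramp_wagon [([0.543, 0.4767, 0.0032], 0.21)]
bare_wagon [([0.5553, -0.0955, -0.0029], 0.97)]
```

View pics/w2.png

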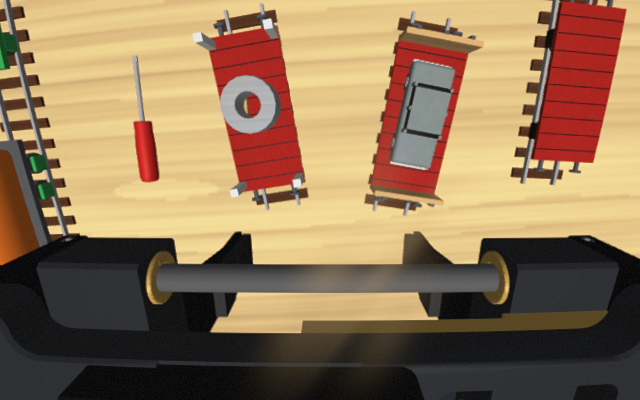

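The stake wagon is at (255,110) with the coil at (250,103). The end-wall wagon is at (420,120) with the car at (423,115), and the screwdriver is clear at (140,110). Next I'll fit the load silhouettes.

```bash
cat > fit.py <<'E'
from h import *
from scipy.optimize import minimize
a=np.linspace(0,2*np.pi,48,endpoint=False)
def ring(r,z): return np.c_[r*np.cos(a),r*np.sin(a),0*a+z]
def box(l,w,z0,z1): return np.array([[x,y,z] for x in(-l/2,l/2) for y in(-w/2,w/2) for z in(z0,z1)])
def cylx(r,x,z): return np.c_[0*a+x,r*np.cos(a),z+r*np.sin(a)]
M={'coil':[np.r_[ring(.031,.008),ring(.031,.048)]],
   'car':[box(.118,.05,.006,.026)],
   'pipe':[np.r_[cylx(.022,-.055,.032),cylx(.022,.055,.032)]]+[np.r_[cylx(.028,s*.055,.032),cylx(.028,s*.049,.032)] for s in(-1,1)]}
def fit(name,im,c,x0,deck=.05):
    """x0=[x,y,yawdeg] -> pose fitted to the grey silhouette"""
    h=cv2.cvtColor(im,cv2.COLOR_RGB2HSV)
    g=((h[...,1]<60)&(h[...,2]>60)).astype(np.uint8)
    def draw(p):
        t=np.radians(p[2]);R=np.array([[np.cos(t),-np.sin(t),0],[np.sin(t),np.cos(t),0],[0,0,1]])
        m=np.zeros(im.shape[:2],np.uint8)
        for part in M[name]:
            uv=project(part@R.T+[p[0],p[1],deck],c)
            cv2.fillConvexPoly(m,cv2.convexHull((uv*16).round().astype(np.int32)),1,shift=4)
        return m
    roi=cv2.dilate(draw(x0),np.ones((31,31),np.uint8))
    g=cv2.morphologyEx(g*roi,cv2.MORPH_OPEN,np.ones((5,5),np.uint8))
    n,l,s,_=cv2.connectedComponentsWithStats(g);k=1+np.argmax(s[1:,4])
    cs,_=cv2.findContours((l==k).astype(np.uint8),cv2.RETR_EXTERNAL,cv2.CHAIN_APPROX_NONE)
    g=np.zeros_like(g)
    cv2.drawContours(g,cs,-1,1,-1)
    if name=='car': g=cv2.fillConvexPoly(np.zeros_like(g),cv2.convexHull(np.vstack(cs)),1)
    def cost(p):
        m=draw(p);return 1-(m&g).sum()/max((m|g).sum(),1)
    S=np.array([.006,.006,4.]) 
    sim=np.r_[[x0],np.array(x0)+np.diag(S)]
    r=minimize(cost,x0,method='Nelder-Mead',options=dict(initial_simplex=sim,xatol=1e-4,fatol=1e-4))
    return r.x.round(4),round(1-r.fun,3)
E
python3 - <<'E'
from fit import *
L=lambda k:(cv2.imread(f'pics/w{k}.png')[:,:,::-1].copy(),np.load(f'w{k}.npy',allow_pickle=True).item())
im,c=L(2)
print('coil',fit('coil',im,c,[.551,.308,0.]))
print('car',fit('car',im,c,[.530,.115,-14.]))
im,c=L(1)
print('pipe',fit('pipe',im,c,[.534,-.296,12.]))
m=redmask(im);m[:,:290]=0;m[:,380:]=0;m[230:]=0
v,u=np.nonzero(m);P=ray2plane(np.c_[u,v],c,.05)[:,:2]
t=np.radians(12.8);e=np.array([np.cos(t),np.sin(t)]);f=np.array([-e[1],e[0]])
s=P@e;w=P@f
near=np.percentile(s,.3);b=w[(s>near+.01)&(s<near+.16)]
lo,hi=np.percentile(b,[.5,99.5]);print('near',near,'w',lo,hi,hi-lo)
print('ramp centre',(near+.095)*e+(lo+hi)/2*f)
for x in (.02,.15):
  k=abs(s-near-x)<.006;print(np.percentile(w[k],[1,99]))
E
```

```text
coil (array([0.5512, 0.3085, 3.0665]), np.float64(0.922))
car (array([  0.5275,   0.112 , -13.7593]), np.float64(0.96))
pipe (array([ 0.532 , -0.2983, 13.0105]), np.float64(0.922))
near 0.35045222365930145 w -0.45058680867940953 -0.37282307200657344 0.07776373667283609
ramp centre [ 0.52559506 -0.30278454]
[-0.44826612 -0.37276728]
[-0.45041489 -0.37455708]
```

apply_moves([
  {"offset": [3,2.5,-2],"rot": [0,0,4]},
  {"offset": [6,5.5,-4],"rot": [0,0,8]},
  {"offset": [9,8.05,-7],"rot": [0,0,9]},
  {"offset": [9,8.05,-10],"rot": [0,0,9]},
  {"offset": [9,8.05,-12],"rot": [0,0,9]},
  {"offset": [9,8.05,-15],"rot": [0,0,9]},
  {"offset": [9,8.05,-18],"rot": [0,0,9]},
  {"offset": [9,8.05,-20],"rot": [0,0,9]},
  {"offset": [9,8.05,-21.5],"rot": [0,0,9]},
  {"offset": [9,8.05,-22.4],"rot": [0,0,9]},
  {"offset": [9,8.05,-22.4],"rot": [0,0,9]},
  {"offset": [9,8.05,-22.4],"rot": [0,0,9]},
])

```text
time: 5.25
position: [0.5517, 0.309, 0.0813]
tool_rot: [0.999, 0.049, 0.001, -0.0]
ft_force: [-0.3, -0.0, 0.4]
grip_width: 0.087
grip_force: 0.0
```

apply_moves([
  {"offset": [0,0,0],"rot": [0,0,0]},
  {"offset": [0,0,0],"rot": [0,0,0]},
  {"offset": [0,0,0],"rot": [0,0,0]},
  {"offset": [0,0,0],"rot": [0,0,0]},
  {"offset": [0,0,0],"rot": [0,0,0]},
  {"offset": [0,0,0],"rot": [0,0,0]},
  {"offset": [0,0,0],"rot": [0,0,0]},
], hand=0, newtons=25)

```text
time: 5.95
position: [0.5512, 0.309, 0.081]
tool_rot: [0.999, 0.05, 0.0, -0.0]
ft_force: [-0.8, -0.2, 3.7]
grip_width: 0.0618
grip_force: 25.0
```

apply_moves([
  {"offset": [0,0,2],"rot": [0,0,0]},
  {"offset": [0,0,5],"rot": [0,0,0]},
  {"offset": [0,0,9],"rot": [0,0,0]},
  {"offset": [0,-1,12],"rot": [0,0,0]},
  {"offset": [0,-4,12],"rot": [0,0,-1]},
  {"offset": [0,-8,12],"rot": [0,0,-2]},
  {"offset": [0,-12.5,12],"rot": [0,0,-3]},
  {"offset": [0,-17,12],"rot": [0,0,-5]},
  {"offset": [0,-21.5,12],"rot": [0,0,-6]},
  {"offset": [0,-26,12],"rot": [0,0,-7]},
  {"offset": [0,-30.5,12],"rot": [0,0,-9]},
  {"offset": [0,-35,12],"rot": [0,0,-10]},
  {"offset": [0.5,-38.5,12],"rot": [0,0,-11]},
  {"offset": [0.5,-40.5,10],"rot": [0,0,-11]},
  {"offset": [0.5,-40.5,7],"rot": [0,0,-11]},
  {"offset": [0.5,-40.5,4],"rot": [0,0,-11]},
  {"offset": [0.5,-40.5,2],"rot": [0,0,-11]},
  {"offset": [0.5,-40.5,0.8],"rot": [0,0,-11]},
  {"offset": [0.5,-40.5,0.1],"rot": [0,0,-11]},
  {"offset": [0.5,-40.5,0.1],"rot": [0,0,-11]},
])

```text
time: 7.95
position: [0.5559, -0.096, 0.0815]
tool_rot: [0.999, -0.046, -0.0, -0.0]
ft_force: [-0.7, -0.4, -4.2]
grip_width: 0.0619
grip_force: 25.0
```

apply_moves([
  {"offset": [0,0,-0.1],"rot": [0,0,0]},
  {"offset": [0,0,-0.1],"rot": [0,0,0]},
])

```text
time: 8.15
position: [0.5565, -0.0962, 0.081]
tool_rot: [0.999, -0.046, 0.001, 0.0]
ft_force: [-0.5, 0.0, -3.7]
grip_width: 0.0618
grip_force: 25.0
```

apply_moves([
  {"offset": [0,0,0],"rot": [0,0,0]},
  {"offset": [0,0,0],"rot": [0,0,0]},
  {"offset": [0,0,0],"rot": [0,0,0]},
  {"offset": [0,0,0],"rot": [0,0,0]},
  {"offset": [0,0,2],"rot": [0,0,0]},
  {"offset": [0,0,5],"rot": [0,0,0]},
  {"offset": [0,0,9],"rot": [0,0,0]},
  {"offset": [0,0,13],"rot": [0,0,0]},
  {"offset": [0,-2,17],"rot": [0,0,3]},
  {"offset": [-1,-6,20],"rot": [0,0,6]},
  {"offset": [-3,-10,20],"rot": [0,0,9]},
  {"offset": [-5,-14,20],"rot": [0,0,12]},
  {"offset": [-7,-17,20],"rot": [0,0,15]},
  {"offset": [-9,-20,20],"rot": [0,0,18]},
  {"offset": [-9,-20,20],"rot": [0,0,18]},
  {"offset": [-9,-20,20],"rot": [0,0,18]},
], hand=1)

```text
time: 9.75
position: [0.4655, -0.2966, 0.2806]
tool_rot: [0.994, 0.109, 0.0, -0.0]
ft_force: [0.5, 0.2, 0.2]
grip_width: 0.0874
grip_force: 0.0
```

```bash
python3 - <<'E'
from fit import *
c=vision.calibration('wrist');im=vision.camera('wrist');cv2.imwrite('pics/w3.png',im[:,:,::-1]);np.save('w3.npy',c,allow_pickle=True)
print(get_obs()['position'],yaw())
print('coil',fit('coil',im,c,[.556,-.097,0.]))
print('pipe',fit('pipe',im,c,[.532,-.298,13.]))
m=redmask(im);m[230:]=0
n,l,s,_=cv2.connectedComponentsWithStats(m)
for i in range(1,n):
    if s[i,4]>1000:
        v,u=np.nonzero(l==i);print(s[i],cv2.minAreaRect(ray2plane(np.c_[u,v],c,.05)[:,:2].astype(np.float32)*1000))
for q in ('pipe','coil'): print(q,[(np.round(d['centre'],4),d['conf']) for d in nets.spot_point('wrist',q)[:1]])
E
```

```text
[ 0.46597814 -0.29579987  0.28058163] 12.622001643472041
coil (array([ 0.5561, -0.0968,  0.4763]), np.float64(0.921))
pipe (array([ 0.532 , -0.2975, 14.1239]), np.float64(0.924))
[   0    0   59  149 3975] ((517.27587890625, 93.5147705078125), (62.81698226928711, 183.54605102539062), 78.20043182373047)
[ 125    0  104  155 7874] ((550.3631591796875, -97.11250305175781), (87.59078979492188, 178.1488037109375), 84.41841125488281)
[ 310    6   71  202 7490] ((544.8192749023438, -298.73675537109375), (227.7095947265625, 78.22142791748047), 12.275924682617188)
pipe [(array([ 0.5308, -0.3001,  0.0488]), 0.92)]
coil [(array([ 0.5549, -0.095 ,  0.0459]), 0.71)]
```

View pics/w3.png

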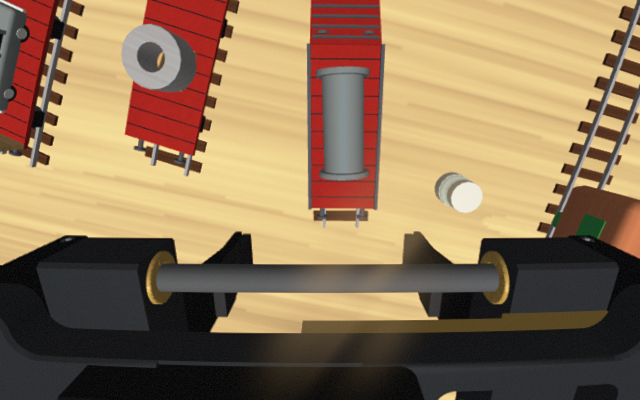

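The coil stands upright on the bare wagon at (158,58). The pipe is centred at column 343. Next I'll grasp the pipe.

apply_moves([
  {"offset": [3,0,-3],"rot": [0,0,0]},
  {"offset": [6,-0.15,-6],"rot": [0,0,0]},
  {"offset": [6.6,-0.15,-10],"rot": [0,0,0]},
  {"offset": [6.6,-0.15,-14],"rot": [0,0,0]},
  {"offset": [6.6,-0.15,-17],"rot": [0,0,0]},
  {"offset": [6.6,-0.15,-19],"rot": [0,0,0]},
  {"offset": [6.6,-0.15,-19.6],"rot": [0,0,0]},
  {"offset": [6.6,-0.15,-19.6],"rot": [0,0,0]},
  {"offset": [6.6,-0.15,-19.6],"rot": [0,0,0]},
])

```text
time: 10.8
position: [0.533, -0.2977, 0.0856]
tool_rot: [0.994, 0.111, 0.001, 0.001]
ft_force: [-0.2, -0.8, 0.5]
grip_width: 0.0871
grip_force: 0.0
```

apply_moves([
  {"offset": [0,0,0],"rot": [0,0,0]},
  {"offset": [0,0,0],"rot": [0,0,0]},
  {"offset": [0,0,0],"rot": [0,0,0]},
  {"offset": [0,0,0],"rot": [0,0,0]},
  {"offset": [0,0,0],"rot": [0,0,0]},
  {"offset": [0,0,0],"rot": [0,0,0]},
  {"offset": [0,0,0],"rot": [0,0,0]},
  {"offset": [0,0,0],"rot": [0,0,0]},
], hand=0)

```text
time: 11.6
position: [0.532, -0.2979, 0.0846]
tool_rot: [0.994, 0.11, 0.0, 0.0]
ft_force: [-0.2, -1.4, 0.9]
grip_width: 0.0433
grip_force: 24.9
```

apply_moves([
  {"offset": [0,0,2],"rot": [0,0,0]},
  {"offset": [0,0,5],"rot": [0,0,0]},
  {"offset": [0,0,9],"rot": [0,0,0]},
  {"offset": [0,1,12],"rot": [0,0,0]},
  {"offset": [0,4,12],"rot": [0,0,0]},
  {"offset": [0,8,12],"rot": [0,0,0]},
  {"offset": [0,12.5,12],"rot": [0,0,-1]},
  {"offset": [0,17,12],"rot": [0,0,-1]},
  {"offset": [0,21.5,12],"rot": [0,0,-2]},
  {"offset": [0,26,12],"rot": [0,0,-3]},
  {"offset": [0,30.5,12],"rot": [0,0,-4]},
  {"offset": [0,35,12],"rot": [0,0,-5]},
  {"offset": [0.5,39.5,12],"rot": [0,0,-6]},
  {"offset": [1,44,12],"rot": [0,0,-7]},
  {"offset": [1,48.5,12],"rot": [0,0,-7]},
  {"offset": [1,53,12],"rot": [0,0,-7]},
  {"offset": [1,57,12],"rot": [0,0,-7]},
  {"offset": [1,59.5,12],"rot": [0,0,-7]},
  {"offset": [1,60.7,12],"rot": [0,0,-7]},
  {"offset": [1,60.7,12],"rot": [0,0,-7]},
])

```text
time: 13.6
position: [0.5413, 0.3104, 0.2039]
tool_rot: [0.999, 0.051, -0.001, 0.0]
ft_force: [-0.1, -1.1, -1.8]
grip_width: 0.0435
grip_force: 24.9
```

apply_moves([
  {"offset": [0,0,-3],"rot": [0,0,0]},
  {"offset": [0,0,-6],"rot": [0,0,0]},
  {"offset": [0,0,-8.5],"rot": [0,0,0]},
  {"offset": [0,0,-10.5],"rot": [0,0,0]},
  {"offset": [0,0,-11.5],"rot": [0,0,0]},
  {"offset": [0,0,-12],"rot": [0,0,0]},
  {"offset": [0,0,-12],"rot": [0,0,0]},
  {"offset": [0,0,-12],"rot": [0,0,0]},
])

```text
time: 14.4
position: [0.5429, 0.309, 0.0855]
tool_rot: [0.999, 0.049, 0.001, -0.0]
ft_force: [-0.0, 0.1, -2.0]
grip_width: 0.0435
grip_force: 24.9
```

apply_moves([
  {"offset": [0,0,0],"rot": [0,0,0]},
  {"offset": [0,0,0],"rot": [0,0,0]},
  {"offset": [0,0,0],"rot": [0,0,0]},
  {"offset": [0,0,0],"rot": [0,0,0]},
  {"offset": [0,0,2],"rot": [0,0,0]},
  {"offset": [0,0,5],"rot": [0,0,0]},
  {"offset": [0,0,9],"rot": [0,0,0]},
  {"offset": [0,0,13],"rot": [0,0,0]},
  {"offset": [-1,-3,17],"rot": [0,0,-3]},
  {"offset": [-3,-6,20],"rot": [0,0,-6]},
  {"offset": [-5,-9,20],"rot": [0,0,-9]},
  {"offset": [-7,-12,20],"rot": [0,0,-13]},
  {"offset": [-8,-14,20],"rot": [0,0,-17]},
  {"offset": [-8,-14,20],"rot": [0,0,-19]},
  {"offset": [-8,-14,20],"rot": [0,0,-19]},
  {"offset": [-8,-14,20],"rot": [0,0,-19]},
], hand=1)

```text
time: 16.0
position: [0.4622, 0.1695, 0.2848]
tool_rot: [0.993, -0.116, 0.0, -0.0]
ft_force: [-0.7, -0.3, -0.3]
grip_width: 0.0868
grip_force: 0.0
```

```bash
python3 - <<'E'
from fit import *
c=vision.calibration('wrist');im=vision.camera('wrist');cv2.imwrite('pics/w4.png',im[:,:,::-1]);np.save('w4.npy',c,allow_pickle=True)
print(get_obs()['position'],yaw())
print('pipe',fit('pipe',im,c,[.542,.309,5.]))
print('car',fit('car',im,c,[.5275,.112,-13.]))
m=redmask(im);m[230:]=0
n,l,s,_=cv2.connectedComponentsWithStats(m)
for i in range(1,n):
    if s[i,4]>700:
        v,u=np.nonzero(l==i);print(s[i],cv2.minAreaRect(ray2plane(np.c_[u,v],c,.05)[:,:2].astype(np.float32)*1000))
for q in ('car','pipe'): print(q,[(np.round(d['centre'],4),d['conf']) for d in nets.spot_point('wrist',q)[:1]])
E
```

```text
[0.46226377 0.1696388  0.28466088] -13.260365387462482
pipe (array([0.5428, 0.31  , 6.3756]), np.float64(0.924))
car (array([  0.5271,   0.1128, -12.7624]), np.float64(0.964))
[ 494    0   75  135 6327] ((536.5553588867188, -92.45928955078125), (88.4844970703125, 149.68453979492188), 84.168701171875)
[ 327   37   76  154 5566] ((522.326904296875, 110.50921630859375), (85.00146484375, 175.47396850585938), 77.94075012207031)
[ 138   57  123  164 5578] ((542.79150390625, 308.43133544921875), (189.3632049560547, 87.23097229003906), 5.542776107788086)
[  89  167   35   59 1107] ((504.73797607421875, 453.7059020996094), (27.639850616455078, 77.44679260253906), 85.48526000976562)
car []
pipe [(array([0.5447, 0.3077, 0.0503]), 0.71)]
```

View pics/w4.png

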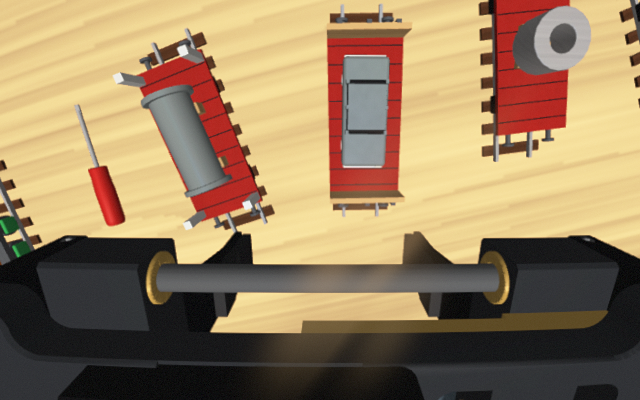

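The pipe sits centred and straight between the stakes at (187,140). The car is at (366,110), yaw −12.8°. Next I'll grasp the car.

apply_moves([
  {"offset": [3,-2.5,-3],"rot": [0,0,0]},
  {"offset": [6,-5,-6],"rot": [0,0,0.4]},
  {"offset": [6.5,-5.6,-10],"rot": [0,0,0.4]},
  {"offset": [6.5,-5.6,-14],"rot": [0,0,0.4]},
  {"offset": [6.5,-5.6,-17],"rot": [0,0,0.4]},
  {"offset": [6.5,-5.6,-19.5],"rot": [0,0,0.4]},
  {"offset": [6.5,-5.6,-20.6],"rot": [0,0,0.4]},
  {"offset": [6.5,-5.6,-20.6],"rot": [0,0,0.4]},
  {"offset": [6.5,-5.6,-20.6],"rot": [0,0,0.4]},
])

```text
time: 17.05
position: [0.5277, 0.1136, 0.0791]
tool_rot: [0.994, -0.112, 0.001, -0.0]
ft_force: [0.4, -0.2, -0.1]
grip_width: 0.087
grip_force: 0.0
```

apply_moves([
  {"offset": [0,0,0],"rot": [0,0,0]},
  {"offset": [0,0,0],"rot": [0,0,0]},
  {"offset": [0,0,0],"rot": [0,0,0]},
  {"offset": [0,0,0],"rot": [0,0,0]},
  {"offset": [0,0,0],"rot": [0,0,0]},
  {"offset": [0,0,0],"rot": [0,0,0]},
  {"offset": [0,0,0],"rot": [0,0,0]},
  {"offset": [0,0,0],"rot": [0,0,0]},
], hand=0)

```text
time: 17.85
position: [0.527, 0.1133, 0.0787]
tool_rot: [0.994, -0.112, 0.0, 0.0]
ft_force: [-0.2, -0.7, 2.8]
grip_width: 0.0494
grip_force: 25.0
```

apply_moves([
  {"offset": [0,0,2],"rot": [0,0,0]},
  {"offset": [0,0,5],"rot": [0,0,0]},
  {"offset": [0,0,9],"rot": [0,0,0]},
  {"offset": [0,-1,12],"rot": [0,0,1]},
  {"offset": [0,-4,12],"rot": [0,0,3]},
  {"offset": [0,-8,12],"rot": [0,0,6]},
  {"offset": [0,-12.5,12],"rot": [0,0,9]},
  {"offset": [0,-17,12],"rot": [0,0,12]},
  {"offset": [0,-21.5,12],"rot": [0,0,15]},
  {"offset": [0,-26,12],"rot": [0,0,18]},
  {"offset": [0,-30.5,12],"rot": [0,0,21]},
  {"offset": [0,-35,12],"rot": [0,0,23.5]},
  {"offset": [-0.15,-39,12],"rot": [0,0,25.5]},
  {"offset": [-0.15,-41,12],"rot": [0,0,25.7]},
  {"offset": [-0.15,-41.6,12],"rot": [0,0,25.7]},
  {"offset": [-0.15,-41.6,12],"rot": [0,0,25.7]},
])

```text
time: 19.45
position: [0.5251, -0.3021, 0.198]
tool_rot: [0.994, 0.111, -0.0, -0.001]
ft_force: [0.1, 0.4, -2.0]
grip_width: 0.0497
grip_force: 25.0
```

apply_moves([
  {"offset": [0,0,-3],"rot": [0,0,0]},
  {"offset": [0,0,-6],"rot": [0,0,0]},
  {"offset": [0,0,-8.5],"rot": [0,0,0]},
  {"offset": [0,0,-10.5],"rot": [0,0,0]},
  {"offset": [0,0,-11.5],"rot": [0,0,0]},
  {"offset": [0,0,-12],"rot": [0,0,0]},
  {"offset": [0,0,-12],"rot": [0,0,0]},
  {"offset": [0,0,-12],"rot": [0,0,0]},
])

```text
time: 20.25
position: [0.5262, -0.3023, 0.0795]
tool_rot: [0.994, 0.112, 0.001, 0.001]
ft_force: [0.9, -0.5, -0.9]
grip_width: 0.0497
grip_force: 25.0
```

apply_moves([
  {"offset": [0,0,0],"rot": [0,0,0]},
  {"offset": [0,0,0],"rot": [0,0,0]},
  {"offset": [0,0,0],"rot": [0,0,0]},
  {"offset": [0,0,0],"rot": [0,0,0]},
  {"offset": [0,0,2],"rot": [0,0,0]},
  {"offset": [0,0,5],"rot": [0,0,0]},
  {"offset": [0,0,9],"rot": [0,0,0]},
  {"offset": [0,0,13],"rot": [0,0,0]},
  {"offset": [-1,3,17],"rot": [0,0,-3]},
  {"offset": [-3,6,20],"rot": [0,0,-6]},
  {"offset": [-5,9,20],"rot": [0,0,-9]},
  {"offset": [-7,11,20],"rot": [0,0,-13]},
  {"offset": [-8,12,20],"rot": [0,0,-17]},
  {"offset": [-8,12,20],"rot": [0,0,-18]},
  {"offset": [-8,12,20],"rot": [0,0,-18]},
  {"offset": [-8,12,20],"rot": [0,0,-18]},
], hand=1)

```text
time: 21.85
position: [0.4465, -0.1837, 0.2787]
tool_rot: [0.999, -0.045, 0.001, 0.0]
ft_force: [-1.0, -0.9, -0.8]
grip_width: 0.0869
grip_force: 0.0
```

```bash
python3 - <<'E'
from fit import *
c=vision.calibration('wrist');im=vision.camera('wrist');cv2.imwrite('pics/w5.png',im[:,:,::-1]);np.save('w5.npy',c,allow_pickle=True)
print(get_obs()['position'],yaw())
print('coil',fit('coil',im,c,[.556,-.097,5.]))
print('car',fit('car',im,c,[.5256,-.303,13.]))
m=redmask(im);m[230:]=0
n,l,s,_=cv2.connectedComponentsWithStats(m)
for i in range(1,n):
    if s[i,4]>700:
        v,u=np.nonzero(l==i);print(s[i],cv2.minAreaRect(ray2plane(np.c_[u,v],c,.05)[:,:2].astype(np.float32)*1000))
print([(np.round(d['centre'],4),d['conf']) for d in nets.spot_point('wrist','ramp_wagon')[:1]])
E
```

```text
[ 0.44639094 -0.18368502  0.2785358 ] -5.2087416930065125
coil (array([ 0.5561, -0.0969,  5.9045]), np.float64(0.926))
car (array([ 0.5281, -0.3009, 11.7159]), np.float64(0.951))
[ 200    1   83  173 9423] ((556.4386596679688, -96.89749145507812), (86.46691131591797, 188.96530151367188), 84.5157241821289)
[ 358    0  114  188 6093] ((540.4546508789062, -299.99188232421875), (221.64944458007812, 81.38738250732422), 13.573775291442871)
[  44   62   78  156 9787] ((521.40234375, 108.12321472167969), (89.40355682373047, 186.8750762939453), 77.75196838378906)
[(array([ 0.5225, -0.3015, -0.0014]), 0.82)]
```

View pics/w5.png

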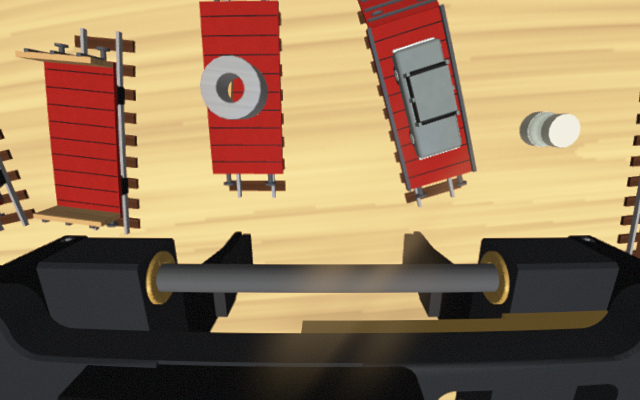

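The car stands between the rails at (428,98), about 3 mm off centre. The coil is on the bare wagon at (233,87), and the end-wall wagon is empty. Now I'll grasp the coil.

apply_moves([
  {"offset": [4,3,-2],"rot": [0,0,0]},
  {"offset": [8,6,-4],"rot": [0,0,0]},
  {"offset": [11,8.6,-6],"rot": [0,0,0]},
  {"offset": [11.05,8.6,-8],"rot": [0,0,0]},
  {"offset": [11.05,8.6,-11],"rot": [0,0,0]},
  {"offset": [11.05,8.6,-14.5],"rot": [0,0,0]},
  {"offset": [11.05,8.6,-17],"rot": [0,0,0]},
  {"offset": [11.05,8.6,-19],"rot": [0,0,0]},
  {"offset": [11.05,8.6,-19.8],"rot": [0,0,0]},
  {"offset": [11.05,8.6,-19.8],"rot": [0,0,0]},
  {"offset": [11.05,8.6,-19.8],"rot": [0,0,0]},
])

```text
time: 23.05
position: [0.5568, -0.0971, 0.081]
tool_rot: [0.999, -0.046, 0.001, 0.0]
ft_force: [0.4, -0.2, -0.4]
grip_width: 0.0871
grip_force: 0.0
```

apply_moves([
  {"offset": [0,0,0],"rot": [0,0,0]},
  {"offset": [0,0,0],"rot": [0,0,0]},
  {"offset": [0,0,0],"rot": [0,0,0]},
  {"offset": [0,0,0],"rot": [0,0,0]},
  {"offset": [0,0,0],"rot": [0,0,0]},
  {"offset": [0,0,0],"rot": [0,0,0]},
  {"offset": [0,0,0],"rot": [0,0,0]},
], hand=0)

```text
time: 23.75
position: [0.5562, -0.0966, 0.0811]
tool_rot: [0.999, -0.046, 0.0, 0.0]
ft_force: [-0.9, 0.8, 5.1]
grip_width: 0.0619
grip_force: 25.0
```

apply_moves([
  {"offset": [0,0,2],"rot": [0,0,0]},
  {"offset": [0,0,5],"rot": [0,0,0]},
  {"offset": [0,0,9],"rot": [0,0,0]},
  {"offset": [0,1,12],"rot": [0,0,-1]},
  {"offset": [-0.5,4,12],"rot": [0,0,-3]},
  {"offset": [-1.5,8,12],"rot": [0,0,-5]},
  {"offset": [-2.5,12.5,12],"rot": [0,0,-7]},
  {"offset": [-3.3,17,12],"rot": [0,0,-7]},
  {"offset": [-3.3,19.7,12],"rot": [0,0,-7]},
  {"offset": [-3.3,20.7,12],"rot": [0,0,-7]},
  {"offset": [-3.3,20.7,9],"rot": [0,0,-7]},
  {"offset": [-3.3,20.7,6],"rot": [0,0,-7]},
  {"offset": [-3.3,20.7,3.5],"rot": [0,0,-7]},
  {"offset": [-3.3,20.7,1.5],"rot": [0,0,-7]},
  {"offset": [-3.3,20.7,0.5],"rot": [0,0,-7]},
  {"offset": [-3.3,20.7,0],"rot": [0,0,-7]},
  {"offset": [-3.3,20.7,0],"rot": [0,0,-7]},
  {"offset": [-3.3,20.7,0],"rot": [0,0,-7]},
])

```text
time: 25.55
position: [0.5238, 0.11, 0.0811]
tool_rot: [0.994, -0.107, 0.001, -0.0]
ft_force: [-0.0, 0.7, -4.1]
grip_width: 0.0617
grip_force: 25.0
```

apply_moves([
  {"offset": [0,0,0],"rot": [0,0,0]},
  {"offset": [0,0,0],"rot": [0,0,0]},
  {"offset": [0,0,0],"rot": [0,0,0]},
  {"offset": [0,0,0],"rot": [0,0,0]},
  {"offset": [0,0,2],"rot": [0,0,0]},
  {"offset": [0,0,5],"rot": [0,0,0]},
  {"offset": [0,0,9],"rot": [0,0,0]},
  {"offset": [0,0,13],"rot": [0,0,0]},
  {"offset": [-1,0,17],"rot": [0,0,0]},
  {"offset": [-4,0,21],"rot": [0,0,0]},
  {"offset": [-7,0,24],"rot": [0,0,0]},
  {"offset": [-8,0,25],"rot": [0,0,0]},
  {"offset": [-8,0,25],"rot": [0,0,0]},
  {"offset": [-8,0,25],"rot": [0,0,0]},
], hand=1)

```text
time: 26.95
position: [0.4434, 0.1103, 0.3298]
tool_rot: [0.994, -0.107, 0.0, 0.0]
ft_force: [0.9, -0.8, 0.9]
grip_width: 0.0872
grip_force: 0.0
```

```bash
python3 - <<'E'
from fit import *
c=vision.calibration('wrist');im=vision.camera('wrist');cv2.imwrite('pics/w6.png',im[:,:,::-1])
o=get_obs();print(o['time'],o['position'],yaw())
print('coil',fit('coil',im,c,[.5225,.11,5.]))
print('pipe',fit('pipe',im,c,[.542,.309,5.]))
m=redmask(im);m[230:]=0
n,l,s,_=cv2.connectedComponentsWithStats(m)
for i in range(1,n):
    if s[i,4]>700:
        v,u=np.nonzero(l==i);print(s[i],cv2.minAreaRect(ray2plane(np.c_[u,v],c,.05)[:,:2].astype(np.float32)*1000))
E
```

```text
27.0 [0.4434544  0.11025072 0.32925648] -12.233374632272866
coil (array([0.524 , 0.1097, 4.8728]), np.float64(0.935))
pipe (array([0.5427, 0.3102, 7.0126]), np.float64(0.89))
[ 430    0   70  131 8421] ((541.6774291992188, -93.5347900390625), (87.29751586914062, 160.18399047851562), 84.48784637451172)
[ 583    0   57  126 1928] ((513.2637329101562, -295.9669494628906), (170.91131591796875, 50.62336730957031), 12.13632583618164)
[ 281   42   67  138 6481] ((522.1325073242188, 110.61006927490234), (84.49243927001953, 175.503173828125), 77.7436752319336)
[ 114   58  110  147 4644] ((542.9688110351562, 307.93701171875), (189.0762939453125, 87.59097290039062), 5.795761585235596)
[ 71 155  32  54 930] ((503.244873046875, 451.8865661621094), (28.544082641601562, 77.83692932128906), 85.25529479980469)
```

View pics/w6.png

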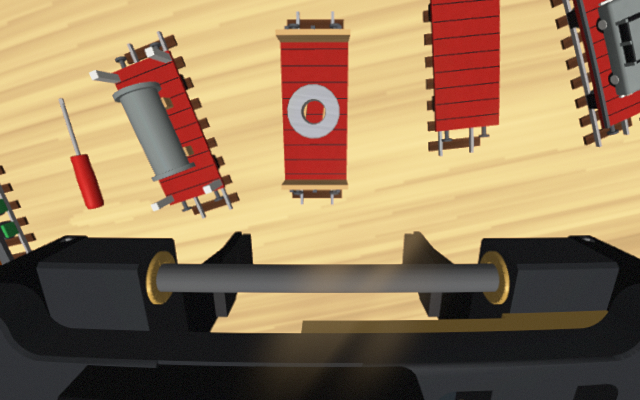

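The coil is centred on the end-wall wagon at (313,111), within 2 mm. The pipe (155,130) and the car (625,50) are in place, and the arm is clear.

```bash
python3 -c "
from rig import hand_in;print(hand_in())"
```

```text
the job is handed in; nothing more can be done
None
```

I handed the job in at about 27 s. By my last camera measurements, the coil (end-wall wagon), car (ramp wagon) and pipe (stake wagon) stand upright within about 4 mm of their deck centres, with the car and pipe straight to about 2°; the hand-in returned no verdict.

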